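# Lock the gearbox cover with its quarter-turn stud

## Task

Swing the gearbox's inspection cover shut. Then take the winged stud from the wooden stand, set it down through the sprung collar on the cover, feel for the slot, push the stud in against the spring and turn it ninety degrees clockwise so that it locks the cover; let go of it. Use a light touch on the stud, never leaning hard on it, and leave the other things on the bench where they are.

Things in the scene. Friction and masses are not known exactly. Their poses are not given: they have to be found in the camera images.
- gearbox: Green open-topped gearbox fixed to the bench, 190 (x) x 170 (y) x 85 high; origin at the centre of its underside, z up; x points from the front (yellow tab side) to the hinge side.
- cover_hinge (a point): Middle of the hinge axis, which runs along the box's y at box x = +85, z = 85. The grey cover is 6 thick, 170 wide and reaches 175 from the hinge (underside at z = 85 when shut); a yellow tab 50 wide sticks out at its front to 203 from the hinge.
- cover (a joint): Angle of the cover in rad: 0 shut, positive open (about the box's +y, the front edge rising); starts half open. The hinge is stiff (about 0.35 N m) and stays where it is left.
- cover_tab (a point): Point on the yellow tab's top face, on its centre line, 190 from the hinge axis and 6 above the cover's underside plane: the place to push the cover shut.
- collar_top (a point): Centre of the top of the black sprung collar on the cover, 115 from the hinge (box x = -30, y = 0, z = 109 when shut). Ring of 43 outside, 29 bore, its top 18 above the cover's top face; pressed, it sinks by up to 12 with 0.9 N per mm from zero. The hole in the cover below it is 35 square.
- socket (a point): Point on the stud's axis (box x = -30, y = 0, z = 81) at the top face of the hidden steel receptacle plate, 4 below the shut cover. Its x axis is the slot's nominal direction (45 degrees counterclockwise from above from the box's x). The plate is off by up to 40 degrees either way: feel for the slot. Centre hole 14 square, slot 28 x 7.6, plate 7 thick.
- stud: Quarter-turn stud, 74 tall, about 90 g; origin at its nose tip, z up its axis. Nose cone 6 long, shank of 12 diameter to z = 39, flange of 44 diameter z = 39 to 44. Origin below the socket point: 6 with the cross pin on the plate's top, 11 when in the slot and the flange meets the collar, 18 to 23 (collar's stop) where it can turn under the plate, 15 when let go locked.
- pin (a point): Centre of the stud's cross pin, 24 long (stud x) x 5 x 5, 8.5 above the nose tip. Out of the slot, below the plate, it turns only clockwise seen from above, by 90 degrees (stop about 10 degrees further); there the spring lifts it into a groove 10 wide and 3 deep in the plate's underside. Half a turn round makes no difference on entry.
- wing (a point): Centre of the stud's red wing grip, 36 long (stud x, parallel to the cross pin) x 10 thick (stud y) x 30 high, standing on the flange, 59 above the nose tip.
- stand: Wooden block 170 (x) x 70 (y) x 55 high, fixed; origin at the centre of its underside. A 31 square hole, 45 deep, at x = +30 holds the stud, whose flange rests on the top (stud origin 16 above the bench). Two steel bushings stand at its other end.
- bush_a: Steel bushing, 22 diameter x 28, standing on the stand at x = -55, y = +17; origin at the centre of its underside. Leave it.
- bush_b: The same, at y = -17. Leave it.
- bush_c: The same, standing on the bench. Leave it.
- oil_can: Yellow plastic oil bottle, 60 diameter x 130, on the bench; origin at the centre of its underside. Leave it.
- brush: Bench brush, 200 long, lying on the bench. Leave it.
- spanner: Spanner, 190 long, lying towards the back of the bench. Leave it.
There are look-alikes about, which are no part of the job. What is meant by the stud is not purple, and is the smaller of those in its own colour.

How it is judged:
By the outcome, as a careful person would: the job done as asked, in the order asked, and still so for the second after the job is handed in, with the robot touching nothing.
It also fails if it takes over 72 s, if anything falls off the work surface, if the arm or the gripper's body presses on something with over 40 N, if the wrist force passes 120 N, or if a joint passes its speed limit or range.

## Robot

A 7-joint arm with a two-finger parallel gripper is mounted at the origin on the work surface. World frame = base frame: x ahead of the robot, y to its left, z up, the work surface at z = 0. Lengths are in m, angles in rad, forces in N, time in s.
With the tool pointing down it reaches from about 0.4 to 0.85 m from the base axis. Payload 6.9 kg.
Tool frame: the origin (TCP) lies midway between the tips of the shut fingers; the grasp point (between the pads) lies 19 mm behind it (manip.grip_depth is the distance from the TCP to the grasp point, in m); z points along the fingers, x is the direction in which the jaws open and shut, and the axes are right-handed (so a half turn about z gives the same grasp; the last joint's range is limited). The gripper opens to 85 mm and grips with 20 to 120 N. Pads are 22 mm wide; open, the fingers measure 114 mm over their backs; the gripper's body (76 mm by 85 mm) begins 54 mm behind the grasp point. The pads swing forward as they close: fully open they stand 13 mm farther back than shut.
Start: joints at [-1.143, 0.507, -0.238, 1.5, 0.126, 1.149, -0.155], TCP at [0.198, 0.593, 0.231] pointing down, gripper open.
Joint ranges: [-3.08, 3.08], [-0.24, 2.05], [-1.43, 1.35], [0, 2.5], [-1.52, 4.66], [0.17, 1.96], [-2.89, 2.89]. Speed limits (rad/s): [2.39, 2.39, 3.14, 3.14, 3.14, 3.14, 3.14].

## Interface

Orientations are given as a unit quaternion [x, y, z, w].
In Python, from workcell import manip, camera, regions_of, landmark_of gives the robot as it stands.
- The arm moves only by the tool carry_out, never from a script. Its argument "series" is text: rows parted by semicolons, each of 4 numbers parted by spaces: the shift along the tool's x, y, z in mm, then the turn about the tool's z in rad. A call has 1 to 12 rows; each row shifts and turns the commanded pose from where the row before left it, along the tool's axes as they then stand; what a row does not reach is not made up. A row lasts 1/10 s, in which the tool goes at most 50 mm and 8.59 degrees, less where a joint would pass 70% of its speed; a pose out of reach is approached as far as the arm can. A call is refused whole if a number of a shift passes 50 or a number of a turn 0.15, either way. A call with a gripper value outside its range is refused whole. "gripper" is the finger opening in mm, from 0 to 85.4, set as the call begins (left out, the last holds). The fingers move at their own pace and stop on an object; "grip_force" is the grip in N (left out, the last holds). Time passes only in rows, so rows that do not move let the fingers close. It gives the time, the measured TCP pose, the force and the opening at its end, in the units of the state.
- manip.observe(): the state, without advancing time (a new reading comes with each control period).
- camera(name): name is "side" or "top" or "wrist"; returns a dict with "pixels" (480x640x3 uint8, red, green, blue), "range_z" (480x640 float32, m along the optical axis (not along the pixel's ray), 0 where there is no reading), "K" (3x3 intrinsics, pixels), "cam_to_world" (4x4, takes a point from camera to world coordinates); the wrist camera has in their place "mount" (4x4, takes a point from camera to tool coordinates, whose origin is the TCP and whose axes are the tool frame's). Camera axes: x right, y down, z forward; pixel columns grow to the right and rows downward; lengths in m; the calibration is good to about 2 mm. A picture is of the moment at which its call begins: read the wrist's pose just before it.
- manip.close_job(): hands the job in, once; it reports no verdict.
Trained networks look in a picture, given as the dict that the camera call returned (one of the last four; its "shot" number tells which), for a name from the list of things; names that differ only in an ending like _2 or _b are one class to them, and where a whole thing is asked for, a point or a joint stands for the part that bears it (a point fixed in the world has none). Each returns a list of dicts, best first, with "confidence" (0 to 1); they miss things now and then, are a little off and sometimes report something else, mostly with a low value. They report only what shows in the picture. A call takes as long as a camera call. They do not tell look-alikes from the thing itself.
- regions_of(picture, query): "mask" (480x640 bool, what is visible of it) and "bbox" ([left, top, right, bottom] in pixels, round what is visible of it).
- landmark_of(picture, query): "location" ([column, row] in pixels: a listed point, or the origin of a listed thing).
The state is a dict: "t": time; "joints": joint angles; "qd": joint speeds; "effort": joint torques, N m; "eef_pos": TCP position; "orientation": TCP orientation; "force": force on the tool from outside, world axes, zero at the start; "wrist_torque": the same for the moment, N m; "grip_width": finger opening in m.
Only numpy, scipy, OpenCV 4.12 (cv2) and the standard library are available. Lean on these libraries where they do the work, as an engineer would, in place of code of your own. Each camera call takes 0.05 s, during which the arm holds its last target.

## Working session

There is one attempt and no reset: what is moved stays moved. The work goes in short steps, Python scripts to look and compute and a tool call to move; the robot and the scene stay as the last step left them, time stands still between calls to the robot, and variables do not carry over. Pictures are saved under pics/ and viewed, and the job is handed in when it is done.

Besides the shell and the picture viewer there is one more tool, called after "Request:" in YAML: its name, and indented under it one key for each argument. carry_out: Moves the arm, as the interface text tells. Its arguments: {"type":"object","properties":{"series":{"type":"string"},"gripper":{"type":"number"},"grip_force":{"type":"number"}},"required":["series"]}

```bash
ls; mkdir -p pics; cat > h.py <<'E'
import numpy as np, cv2
from workcell import manip, camera, regions_of, landmark_of
from scipy.spatial.transform import Rotation as R
def save(p,n,crop=None,s=1):
    im=p["pixels"][:,:,::-1]
    if crop: im=im[crop[1]:crop[3],crop[0]:crop[2]]
    if s!=1: im=cv2.resize(im,None,fx=s,fy=s,interpolation=cv2.INTER_CUBIC)
    cv2.imwrite(f"pics/{n}.png",im)
def c2w(p,st=None):
    if "cam_to_world" in p: return np.array(p["cam_to_world"])
    T=np.eye(4);T[:3,:3]=R.from_quat(st["orientation"]).as_matrix();T[:3,3]=st["eef_pos"]
    return T@np.array(p["mount"])
def cloud(p,st=None):
    K=np.array(p["K"]);z=p["range_z"];v,u=np.mgrid[:480,:640]
    P=np.stack([(u-K[0,2])/K[0,0]*z,(v-K[1,2])/K[1,1]*z,z],-1)
    T=c2w(p,st);W=P@T[:3,:3].T+T[:3,3];W[z==0]=np.nan
    return W
def ray_z(p,uv,zw,st=None):
    K=np.array(p["K"]);T=c2w(p,st)
    d=T[:3,:3]@np.array([(uv[0]-K[0,2])/K[0,0],(uv[1]-K[1,2])/K[1,1],1.]);o=T[:3,3]
    return o+d*(zw-o[2])/d[2]
E
python3 - <<'E'
from h import *
s=manip.observe();print(s)
for n in("top","side"):
    p=camera(n);save(p,n+"0");W=cloud(p);np.save(n+"0.npy",W)
    print(n,np.round(p["cam_to_world"],3).tolist(),np.round(p["K"],1).tolist())
    for q in("gearbox","cover_hinge","cover_tab","collar_top","stud","wing","stand","bush_a","oil_can"):
        print(q,[(np.round(d["location"]).tolist(),round(d["confidence"],2)) for d in landmark_of(p,q)][:4],[(d["bbox"],round(d["confidence"],2)) for d in regions_of(p,q)][:4])
E
```

```text
pics
{'t': 0.0, 'joints': array([-1.14350176,  0.50833005, -0.23753119,  1.50113743,  0.12572711,
        1.14888891, -0.15479405]), 'qd': array([ 1.59256856e-03,  5.76072415e-04, -1.45631347e-04,  2.81235716e-04,
        8.25580961e-05, -2.47779613e-04,  8.97210598e-05]), 'effort': array([-3.21483803e-04, -6.20592427e+01, -2.18664721e+00, -2.49639416e+01,
        1.27135651e-02,  1.18541921e-02, -4.45741875e-05]), 'eef_pos': array([0.19758885, 0.59241758, 0.23043314]), 'orientation': array([ 8.11242894e-01,  5.84708631e-01, -7.01957285e-04,  5.39586299e-04]), 'force': array([ 0.81270806, -0.27608872,  0.61701897]), 'wrist_torque': array([-0.02031875,  0.02203753,  0.04541187]), 'grip_width': 0.08538507474697389}
top [[0.026, -0.991, 0.134, 0.46], [-1.0, -0.024, 0.017, 0.089], [-0.013, -0.134, -0.991, 1.24], [0.0, 0.0, 0.0, 1.0]] [[516.7, 0.0, 314.3], [0.0, 516.7, 240.4], [0.0, 0.0, 1.0]]
gearbox [([297.0, 260.0], 0.97)] [([279.5, 245.0, 307.3, 265.3], 0.69), ([254.0, 200.2, 348.1, 310.9], 0.65)]
cover_hinge [([292.0, 221.0], 0.85), ([297.0, 260.0], 0.23)] [([252.2, 200.7, 346.0, 309
[... 1732 characters left out ...]
8.3, 305.4, 425.2, 334.0], 0.8)]
wing [([358.0, 304.0], 0.77), ([412.0, 316.0], 0.75), ([468.0, 351.0], 0.55)] [([344.3, 293.6, 375.1, 327.9], 0.94), ([399.4, 304.6, 423.8, 336.8], 0.78), ([449.3, 337.0, 484.5, 383.5], 0.61)]
stand [([397.0, 357.0], 0.85)] [([350.5, 298.3, 450.3, 395.9], 0.81), ([238.3, 187.8, 347.9, 228.7], 0.62)]
bush_a [([387.0, 359.0], 0.79), ([268.0, 336.0], 0.69), ([369.0, 345.0], 0.65)] [([362.9, 328.1, 380.3, 349.1], 0.76), ([378.1, 342.2, 392.1, 366.0], 0.68), ([396.3, 306.2, 424.2, 338.4], 0.53), ([265.1, 317.8, 277.9, 339.4], 0.46)]
oil_can [([250.0, 201.0], 0.59), ([413.0, 341.0], 0.21)] [([237.2, 153.0, 264.6, 207.3], 0.93), ([264.4, 320.6, 276.2, 337.7], 0.26)]
```

View pics/top0.png

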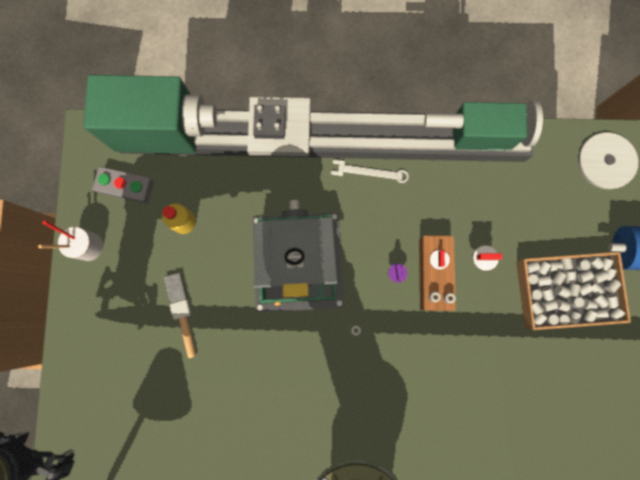

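View pics/side0.png

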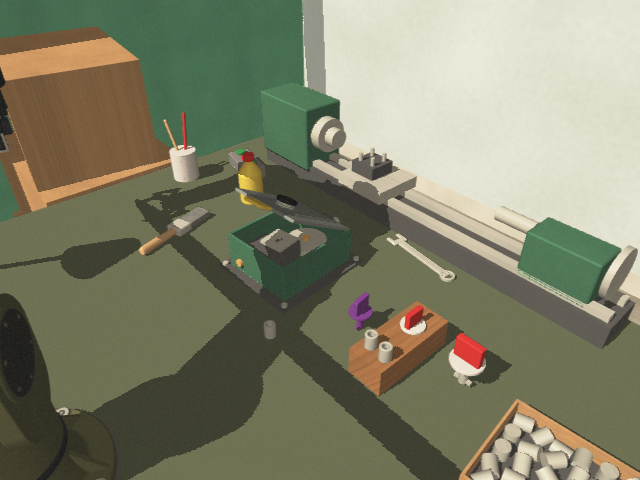

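The top picture shows the gearbox at about (296,260) with its cover half open and the yellow tab at (296,290). The red-winged stud is in the wooden stand at (441,258). A larger red look-alike stands on the bench at (487,257), and there is a purple one at (398,272). Next I'll measure the geometry.

```bash
python3 - <<'E'
from h import *
t=np.load("top0.npy");s=np.load("side0.npy")
pt=camera("top");ps=camera("side")
def px(p):return p["pixels"].astype(int)
# stand top
def rect(pts):
    r=cv2.minAreaRect(pts[:,:2].astype(np.float32)*1000);return r
W=t; h=(np.abs(W[...,2]-.055)<.006); m=np.zeros((480,640),bool); m[230:318,418:462]=1
P=W[h&m];print("stand top n",len(P),rect(P),P[:,2].mean())
hsv=cv2.cvtColor(pt["pixels"],cv2.COLOR_RGB2HSV)
red=((hsv[...,0]<8)|(hsv[...,0]>172))&(hsv[...,1]>150)&(hsv[...,2]>80)
for box in((425,240,460,275),(470,240,510,275)):
    mm=np.zeros_like(red);mm[box[1]:box[3],box[0]:box[2]]=1
    P=W[red&mm];print("red top",len(P),np.nanmedian(P,0),np.nanmax(P[:,2]),rect(P[P[:,2]>np.nanmax(P[:,2])-.01]))
hs=cv2.cvtColor(ps["pixels"],cv2.COLOR_RGB2HSV)
red=((hs[...,0]<8)|(hs[...,0]>172))&(hs[...,1]>150)&(hs[...,2]>80)
for box in((398,300,428,336),(448,330,490,372)):
    mm=np.zeros_like(red);mm[box[1]:box[3],box[0]:box[2]]=1
    P=s[red&mm];P=P[~np.isnan(P[:,0])];print("red side",len(P),np.median(P,0),P.min(0),P.max(0))
# gearbox base and rim
m=np.zeros((480,640),bool);m[195:315,245:350]=1
P=W[m&(W[...,2]>.012)];print(P.min(0),P.max(0))
P=W[m&(W[...,2]>.03)];print("box",rect(P))
P=W[m&(W[...,2]>.07)&(W[...,2]<.095)];print("rim",len(P),rect(P))
# tab
y=(hsv[...,0]>15)&(hsv[...,0]<32)&(hsv[...,1]>150)&m
P=W[y];print("tab",len(P),np.nanmedian(P,0),rect(P))
# cover plane
g=m&(hsv[...,1]<60)
P=W[g&(W[...,2]>.1)];c=np.median(P,0);
from scipy.linalg import svd
for _ in range(5):
    c=P.mean(0);n=svd(P-c,full_matrices=False)[2][2];d=np.abs((P-c)@n);P=P[d<max(.002,2*d.std())]
print("cover",len(P),c,n*np.sign(n[2]),np.degrees(np.arccos(abs(n[2]))),P[:,2].min(),P[:,2].max(),d.std())
save(pt,"topz",(240,190,520,320),2.8);save(ps,"sidez",(215,145,500,400),2.2)
E
```

```text
stand top n 1974 ((553.2963256835938, -177.94204711914062), (169.85829162597656, 71.8883056640625), 0.8282843828201294) 0.054869166458118894
red top 65 [ 0.58529722 -0.17541024  0.08850475] 0.09408759717236514 ((584.2052001953125, -176.4896697998047), (8.971232414245605, 34.41620635986328), 84.68998718261719)
red top 122 [ 0.58955104 -0.28246047  0.09575203] 0.10037125575880679 ((590.2330932617188, -283.67559814453125), (11.3507080078125, 45.099403381347656), 3.242156982421875)
red side 288 [ 0.57822021 -0.1794028   0.08157597] [ 0.56332701 -0.18199426  0.0537556 ] [ 0.62217346 -0.14773592  0.09175954]
red side 709 [ 0.58428089 -0.28423394  0.0831444 ] [ 0.58068125 -0.30594254 -0.00160268] [ 0.6732811  -0.2111118   0.09910842]
[0.46022012 0.03867976 0.01205016] [0.71621028 0.25348395 0.19693995]
box ((596.269775390625, 150.57843017578125), (240.81431579589844, 170.0100860595703), 4.4425249099731445)
rim 877 ((585.7176513671875, 149.51014709472656), (210.0974884033203, 169.526123046875), 4.384607315063477)
tab 295 [0.50019861 0.1435759  0.18796478] ((500.3901062011719, 143.5403289794922), (24.844099044799805, 49.23787307739258), 1.9856898784637451)
cover 3085 [0.57573932 0.14766645 0.14264668] [0.51020338 0.04007308 0.8591197 ] 30.782113949109974 0.10002501631652772 0.182423181040809 0.0005585388011121991
```

```bash
ls -la pics
```

```text
total 1564
drwxr-xr-x 2 agent agent   4096 Dec  7 13:54 .
drwxr-xr-x 3 agent agent   4096 Dec  7 13:54 ..
-rw-r--r-- 1 agent agent 448583 Dec  7 13:54 side0.png
-rw-r--r-- 1 agent agent 433862 Dec  7 13:54 sidez.png
-rw-r--r-- 1 agent agent 424430 Dec  7 13:53 top0.png
-rw-r--r-- 1 agent agent 280281 Dec  7 13:54 topz.png
```

View pics/topz.png

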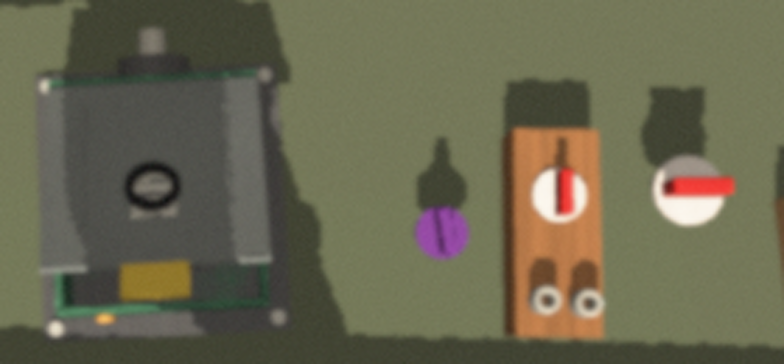

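View pics/sidez.png

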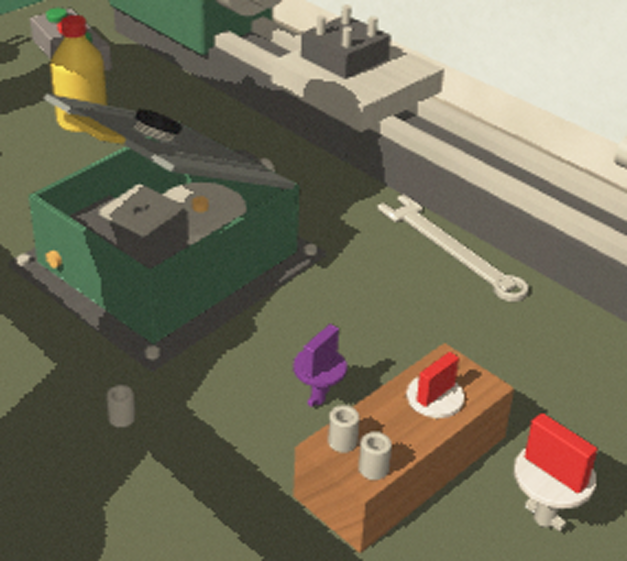

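Request:
carry_out:
  series: "-27 35 -2 0;-27 35 -2 0;-27 35 -2 0;-27 35 -2 0;-27 35 -2 0;-27 35 -2 0;-27 35 -2 0;-27 35 -2 0;-27 35 -2 0;-27 35 -2 0;-27 35 -2 0;-27 35 0 0"
  gripper: 0

```text
t: 3.2
eef_pos: [0.4946, 0.1512, 0.2538]
orientation: [0.811, 0.585, 0.001, 0.0]
force: [0.7, -0.1, -0.0]
grip_width: 0.0002
```

```bash
cat >> h.py <<'E'
def rel(target,st=None,yaw=None):
    st=st or manip.observe();r=R.from_quat(st["orientation"])
    d=r.as_matrix().T@(np.array(target)-st["eef_pos"])*1000
    x=r.as_matrix()[:,0];return np.round(d,1),"yaw tool x deg",round(np.degrees(np.arctan2(x[1],x[0])),2)
def stt():
    s=manip.observe();x=R.from_quat(s["orientation"]).as_matrix();print("t",round(s["t"],2),np.round(s["eef_pos"]*1000,1),"yaw",np.round(np.degrees(np.arctan2(x[1,0],x[0,0])),2),"zdir",np.round(x[:,2],3),"F",np.round(s["force"],2),"T",np.round(s["wrist_torque"],3),"w",round(s["grip_width"]*1000,1),"j",np.round(s["joints"],2));return s
E
python3 - <<'E'
from h import *
stt();print(rel([.503,.1437,.205]))
E
```

```text
t 3.2 [494.6 151.2 253.8] yaw 71.57 zdir [ 0.001  0.    -1.   ] F [ 0.72 -0.15 -0.04] T [ 0.038 -0.073 -0.001] w 0.2 j [-0.27  0.32 -0.1   1.75  0.03  1.08  0.87]
(array([-4.5, 10.3, 48.9]), 'yaw tool x deg', np.float64(71.57))
```

Request:
carry_out:
  series: "-4.5 10 25 0;0 0 24 0;0 0 10 0;-2.4 -5.5 10 0;-2.3 -5.5 10 0;-1.7 -3.9 9 0;-1.6 -3.8 9 0;-2.1 -5 15 0;-1.6 -3.8 15 0;-1 -2.5 15 0;-0.5 -1 10 0;0 0 5 0"

```text
t: 4.4
eef_pos: [0.4676, 0.1426, 0.0955]
orientation: [0.811, 0.585, -0.001, -0.0]
force: [-0.5, -0.6, 0.9]
grip_width: 0.0002
```

```bash
python3 - <<'E'
from h import *
stt()
p=camera("side");save(p,"side1",(215,145,500,400),2.2)
E
```

```text
t 4.4 [467.6 142.6  95.5] yaw 71.59 zdir [-0.001 -0.    -1.   ] F [-0.5  -0.58  0.85] T [0.031 0.122 0.003] w 0.2 j [-0.29  0.47 -0.09  2.03  0.06  0.65  0.84]
```

View pics/side1.png

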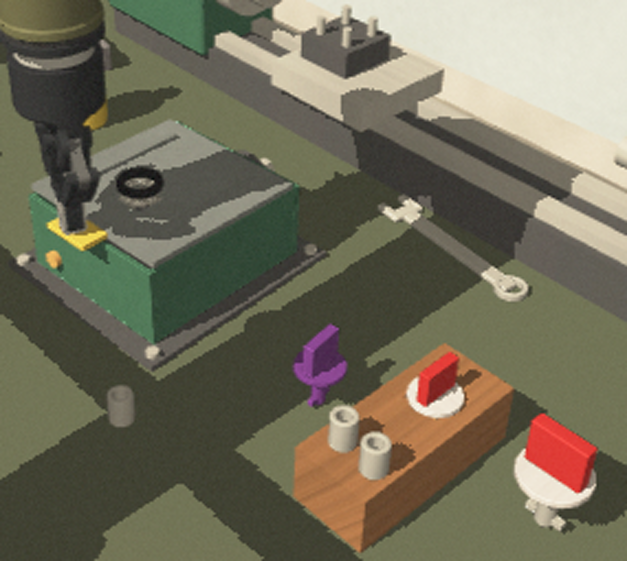

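The cover is nearly shut, with the fingertip on the tab at (75,232). I'll finish the push gently.

Request:
carry_out:
  series: "0 0 2 0;0 0 2 0;0 0 1 0;0 0 1 0;0 0 0 0"

```text
t: 4.95
eef_pos: [0.4685, 0.1427, 0.091]
orientation: [0.811, 0.585, 0.001, 0.0]
force: [-1.1, 0.0, 6.6]
grip_width: -0.0001
```

Request:
carry_out:
  series: "0 0 -40 0;0 0 -40 0;0 0 -40 0;5 15 -10 0;0 0 0 0;0 0 0 0"

```text
t: 5.55
eef_pos: [0.4834, 0.1423, 0.2197]
orientation: [0.811, 0.585, -0.0, -0.0]
force: [0.7, 0.1, -0.4]
grip_width: -0.0002
```

```bash
python3 - <<'E'
from h import *
s=stt()
p=camera("wrist");save(p,"w1");print(np.round(p["mount"],3),np.round(p["K"],1));np.save("w1.npy",cloud(p,s))
q=camera("top");W=cloud(q);np.save("t1.npy",W)
print([(np.round(d["location"],1),d["confidence"]) for d in landmark_of(p,"collar_top")],[(np.round(d["location"],1),d["confidence"]) for d in landmark_of(q,"collar_top")])
E
```

```text
t 5.55 [483.4 142.3 219.7] yaw 71.54 zdir [-0.001 -0.    -1.   ] F [ 0.68  0.11 -0.4 ] T [-0.006  0.014  0.014] w -0.2 j [-0.26  0.33 -0.1   1.83  0.04  0.98  0.87]
[[ 1.    -0.     0.001  0.   ]
 [-0.     0.945  0.328 -0.084]
 [-0.001 -0.328  0.945 -0.141]
 [ 0.     0.     0.     1.   ]] [[387.7   0.  325.7]
 [  0.  387.7 241.1]
 [  0.    0.    1. ]]
[(array([356.8, 309.4]), 0.78), (array([319.2, 212. ]), 0.55)] []
```

View pics/w1.png

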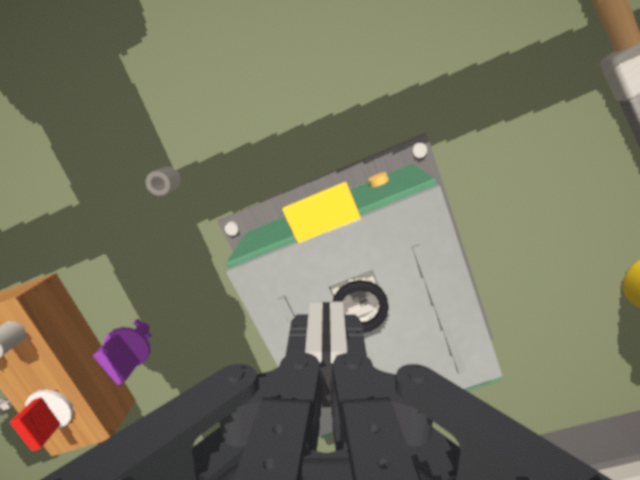

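```bash
python3 - <<'E'
from h import *
W=np.load("w1.npy");t=np.load("t1.npy")
m=np.zeros((480,640),bool);m[270:345,325:395]=1
P=W[m&(W[...,2]>.104)&(W[...,2]<.114)]
from scipy.optimize import least_squares
def fit(P,r0):
    f=lambda a:np.clip(np.hypot(P[:,0]-a[0],P[:,1]-a[1])-r0,-.02,.02)
    # ring annulus 14.5..21.5: penalise outside band
    return None
def annulus(P):
    def f(a):
        r=np.hypot(P[:,0]-a[0],P[:,1]-a[1]);return np.maximum(r-.0215,0)+np.maximum(.0145-r,0)
    a=least_squares(f,[.5445,.147],loss="soft_l1",f_scale=.001).x;return a,f(a).mean()
P=P[(np.abs(P[:,0]-.5445)<.04)&(np.abs(P[:,1]-.147)<.04)]
print("wrist ring",len(P),np.median(P[:,2]),annulus(P))
P2=t[(t[...,2]>.104)&(t[...,2]<.114)&(np.hypot(t[...,0]-.5445,t[...,1]-.147)<.03)]
print("top ring",len(P2),np.median(P2[:,2]) if len(P2) else 0,annulus(P2),P2.mean(0))
q=W[(np.abs(W[...,2]-.091)<.004)&(W[...,0]>.44)&(W[...,0]<.7)&(W[...,1]>.03)&(W[...,1]<.27)]
print(np.median(q[:,2]),cv2.minAreaRect((q[:,:2]*1000).astype(np.float32)))
q=t[(np.abs(t[...,2]-.091)<.005)&(t[...,0]>.44)&(t[...,0]<.7)&(t[...,1]>.03)&(t[...,1]<.27)]
print(len(q),np.median(q[:,2]),cv2.minAreaRect((q[:,:2]*1000).astype(np.float32)))
p=camera("wrist");save(p,"w1z",(200,150,460,400),3)
for o,v in (("cover_tab",.091),("collar_top",.109)):
    for d in landmark_of(p,o):print(o,d["confidence"],ray_z(p,d["location"],v,manip.observe()))
E
```

```text
wrist ring 952 0.10726034957324879 (array([0.54558805, 0.14860177]), np.float64(2.2671000500197984e-06))
top ring 0 0 (array([0.5445, 0.147 ]), np.float64(nan)) [nan nan nan]
0.0899917460542366 ((561.15869140625, 149.85467529296875), (206.6674346923828, 170.6435089111328), 4.237283706665039)
3251 0.09067537931148717 ((576.190185546875, 149.16273498535156), (188.07582092285156, 170.3250274658203), 4.431776523590088)
cover_tab 0.72 [0.47076334 0.14429794 0.091     ]
cover_tab 0.57 [0.43235449 0.35932921 0.091     ]
collar_top 0.96 [0.54533248 0.14831946 0.109     ]<stdin>:13: RuntimeWarning: Mean of empty slice.
  ret = ret.dtype.type(ret / rcount)
<stdin>:17: RuntimeWarning: Mean of empty slice.
  ret = um.true_divide(
```

View pics/w1z.png

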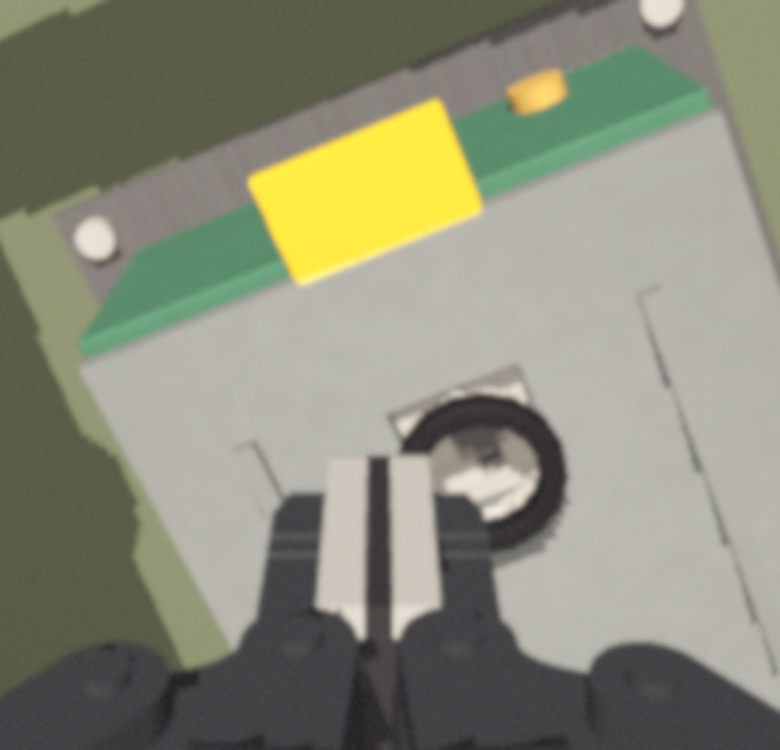

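The slot in the plate is partly visible through the bore at (485,455). I'll place the wrist camera straight above it.

Request:
carry_out:
  series: "5 28 10 0;5 28 15 0;5 28 20 0;5 28 20 0;6 29 20 0;0 0 0 0;0 0 0 0"

```text
t: 6.6
eef_pos: [0.6254, 0.1224, 0.134]
orientation: [0.811, 0.585, -0.001, -0.001]
force: [-0.1, 0.4, 0.7]
grip_width: 0.0002
```

```bash
python3 - <<'E'
from h import *
s=stt()
p=camera("wrist");W=cloud(p,s);np.save("w2.npy",W);np.savez("w2p.npz",**{k:p[k] for k in("pixels","range_z","K","mount")})
save(p,"w2");save(p,"w2z",(260,40,400,180),5)
for d in landmark_of(p,"collar_top"):print(d["confidence"],d["location"],ray_z(p,d["location"],.109,s))
E
```

```text
t 6.6 [625.4 122.4 134. ] yaw 71.54 zdir [-0.003 -0.    -1.   ] F [-0.08  0.41  0.71] T [-0.018  0.081 -0.008] w 0.2 j [-0.19  0.61 -0.08  1.6   0.05  0.94  0.97]
```

View pics/w2z.png

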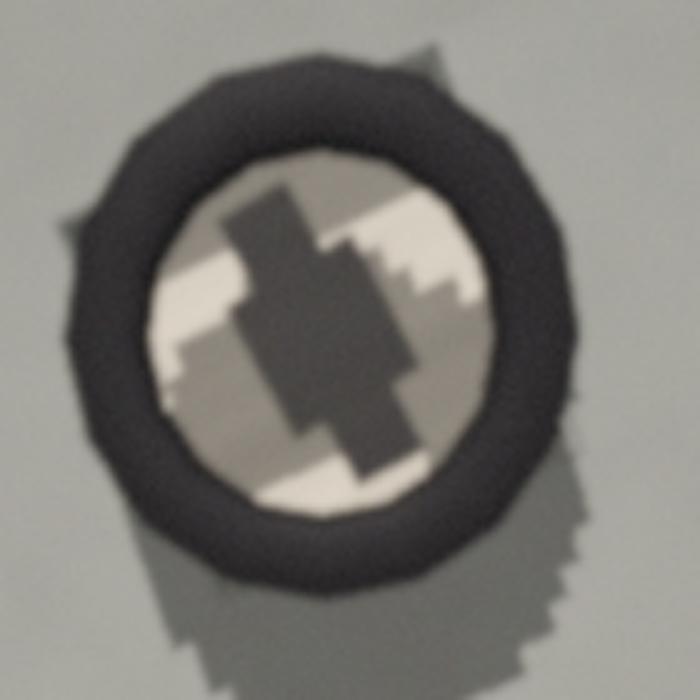

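The slot shows clearly through the bore. Its ends are at about (254,201) and (391,465) in the crop.

```bash
python3 - <<'E'
from h import *
s=manip.observe();p=dict(np.load("w2p.npz"));W=np.load("w2.npy")
g=cv2.cvtColor(p["pixels"],cv2.COLOR_RGB2GRAY)
c=g[40:180,260:400];
# slot mask: dark inside bore
v,u=np.mgrid[40:180,260:400]
ins=np.hypot(u-324.4,v-106)<31
m=(c<100)&ins&(np.hypot(u-324.4,v-106.3)<30)
n,l,st,ce=cv2.connectedComponentsWithStats(m.astype(np.uint8))
k=1+np.argmax(st[1:,4]);print(st[k],ce[k]+[260,40])
uv=np.argwhere(l==k)[:,::-1]+[260,40]
P=np.array([ray_z(p,q,.081,s)[:2] for q in uv])*1000
ctr=P.mean(0);C=np.cov((P-ctr).T);w,V=np.linalg.eigh(C);d=V[:,1];print("slot ctr",ctr,"dir",np.degrees(np.arctan2(d[1],d[0]))%180, cv2.minAreaRect(P.astype(np.float32)))
for nm,a in (("corners",[(220,218),(287,184),(358,482),(425,447)]),):
    Q=np.array([ray_z(p,(x/5+260-.4,y/5+40-.4),.081,s)[:2]*1000 for x,y in a]);print(Q,Q.mean(0));e=(Q[2]+Q[3]-Q[0]-Q[1]);print(np.degrees(np.arctan2(e[1],e[0]))%180,np.linalg.norm(e)/2)
# depth of plate, ring centre
print("plate z",np.nanmedian(W[ins.nonzero()[0]+40,ins.nonzero()[1]+260][:,2]))
ring=(np.abs(W[...,2]-.109)<.005);ring[:30]=0;ring[185:]=0;ring[:,:255]=0;ring[:,405:]=0
mm=ring.astype(np.uint8);cs=cv2.findContours(mm,cv2.RETR_EXTERNAL,cv2.CHAIN_APPROX_NONE)[0];cc=max(cs,key=len);
(e,r)=cv2.minEnclosingCircle(cc);print("ring px",e,r,ray_z(p,e,.109,s),np.median(W[ring][:,2]))
dk=(g<75)&(np.hypot(*(np.mgrid[:480,:640]-np.array([106,324])[:,None,None]))<55)&(np.hypot(*(np.mgrid[:480,:640]-np.array([106,324])[:,None,None]))>32)
cs=max(cv2.findContours(dk.astype(np.uint8),cv2.RETR_EXTERNAL,cv2.CHAIN_APPROX_NONE)[0],key=len);el=cv2.fitEllipse(cs);print("dark ell",el,ray_z(p,el[0],.109,s))
E
```

```text
[  45   38   39   57 1248] [323.92387821 106.35416667]
slot ctr [545.50857699 149.54079525] dir 11.107551832642798 ((545.5463256835938, 149.4473876953125), (26.87094497680664, 13.462152481079102), 10.027581214904785)
[[532.69225512 143.7389088 ]
 [531.88895012 150.65685304]
 [559.56934452 148.57080155]
 [558.49466571 155.78881299]] [545.66130387 149.68884409]
10.553227356580958 27.201510944007886
plate z 0.0789385045389817
ring px (323.5, 105.44495391845703) 54.55743408203125 [0.54507433 0.14955495 0.109     ] 0.1073657693058179
dark ell ((324.00640869140625, 105.393310546875), (99.72931671142578, 106.49241638183594), 178.30113220214844) [0.54512084 0.1497581  0.109     ]
```

Request:
carry_out:
  series: "0 0 -28 -0.12;0 0 -28 -0.115;-43 10 0 0;-43 10 0 0;-43 10 0 0;-43 10 0 0;-43 10 0 0;-43 10 0 0;-43 9 0 0;0 0 0 0;0 0 0 0"
  gripper: 60

```text
t: 7.8
eef_pos: [0.668, -0.1843, 0.1923]
orientation: [0.738, 0.675, 0.0, 0.0]
force: [-0.5, 1.6, -0.1]
grip_width: 0.06
```

```bash
python3 - <<'E'
from h import *
s=stt()
p=camera("wrist");W=cloud(p,s);np.save("w3.npy",W);np.savez("w3p.npz",**{k:p[k] for k in("pixels","range_z","K","mount")})
save(p,"w3")
for q,z in(("wing",.075),("stud",.016)):
  for d in landmark_of(p,q):print(q,d["confidence"],d["location"],ray_z(p,d["location"],z,s))
hsv=cv2.cvtColor(p["pixels"],cv2.COLOR_RGB2HSV)
red=((hsv[...,0]<8)|(hsv[...,0]>172))&(hsv[...,1]>140)&(hsv[...,2]>60)
n,l,st,ce=cv2.connectedComponentsWithStats(red.astype(np.uint8))
for k in range(1,n):
  if st[k,4]>100:
    P=W[l==k];P=P[~np.isnan(P[:,0])];zm=np.percentile(P[:,2],90);Q=P[P[:,2]>zm-.004]
    print(st[k],ce[k],"ztop",zm,Q.mean(0),cv2.minAreaRect((Q[:,:2]*1000).astype(np.float32)))
    uv=np.argwhere((l==k)&(W[...,2]>zm-.004))[:,::-1]
    Q=np.array([ray_z(p,q,.09,s)[:2]*1000 for q in uv]);c=Q.mean(0);w,V=np.linalg.eigh(np.cov((Q-c).T));d=V[:,1];print("  ray",c,np.degrees(np.arctan2(d[1],d[0])),cv2.minAreaRect(Q.astype(np.float32)))
E
```

```text
t 7.8 [ 668.  -184.3  192.3] yaw 84.89 zdir [ 0.001 -0.    -1.   ] F [-0.49  1.59 -0.08] T [ 0.045 -0.012 -0.056] w 60.0 j [ 0.3   0.64 -0.13  1.36  0.09  1.15  1.65]
wing 0.85 [158.8, 129.8] [ 0.58925661 -0.28418604  0.075     ]
wing 0.72 [324.9, 103.0] [ 0.58257241 -0.17651753  0.075     ]
wing 0.71 [467.4, 38.4] [ 0.55389048 -0.08839993  0.075     ]
stud 0.95 [195.0, 124.9] [ 0.58929807 -0.27960059  0.016     ]
stud 0.82 [444.2, 48.8] [ 0.55240555 -0.08520731  0.016     ]
stud 0.8 [322.8, 107.9] [ 0.58562854 -0.17847118  0.016     ]
[316  74  19  62 878] [325.17312073 104.38952164] ztop 0.08979242214588512 [ 0.58356824 -0.17641926  0.08890921] ((583.77197265625, -176.4842987060547), (34.637306213378906, 8.708526611328125), 0.6246421337127686)
  ray [ 583.57206344 -176.41935896] -179.723674173617 ((583.8340454101562, -176.48887634277344), (34.36726379394531, 8.66539192199707), 0.7370172739028931)
[ 110  119   95   30 1901] [156.17148869 132.62019989] ztop 0.09573292857924194 [ 0.59050501 -0.2818519   0.09483757] ((590.4684448242188, -282.3567810058594), (12.347352027893066, 46.978084564208984), 1.3478596210479736)
  ray [ 590.63391378 -283.98892293] 90.9843228693516 ((590.6565551757812, -283.7312316894531), (12.572036743164062, 47.896846771240234), 0.9882699847221375)
```

View pics/w3.png

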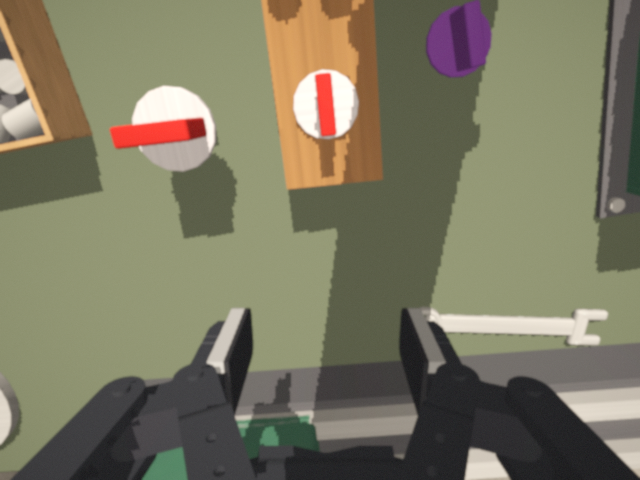

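The correct stud in the stand is at pixel (325,104). Its wing is almost parallel to world x and its top is at z = 0.090, as given. The larger look-alike is at (156,132). I'll grasp the one in the stand.

Request:
carry_out:
  series: "0 0 0 -0.094;4 -42 10 0;4.3 -42.4 10 0;0 0 35 0;0 0 35 0;0 0 20 0;0 0 10 0;0 0 5 0;0 0 4 0;0 0 0 0"
  gripper: 40

```text
t: 8.95
eef_pos: [0.5846, -0.1753, 0.0628]
orientation: [0.704, 0.71, 0.0, 0.0]
force: [-0.5, 1.4, -0.1]
grip_width: 0.0401
```

```bash
python3 - <<'E'
from h import *
s=stt()
p=camera("wrist");save(p,"w4")
p=camera("side");save(p,"s4",(320,200,500,400),3)
E
```

```text
t 8.95 [ 584.6 -175.3   62.8] yaw 90.44 zdir [ 0.001 -0.    -1.   ] F [-0.55  1.43 -0.09] T [-0.055 -0.021 -0.012] w 40.1 j [ 0.34  0.65 -0.14  1.74  0.13  0.75  1.71]
```

View pics/w4.png

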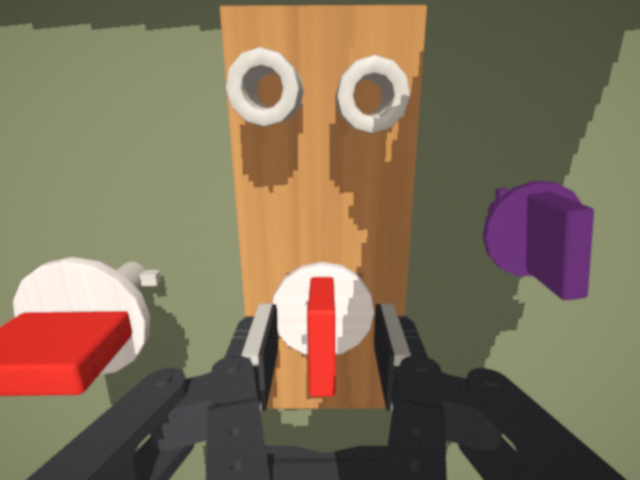

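View pics/s4.png

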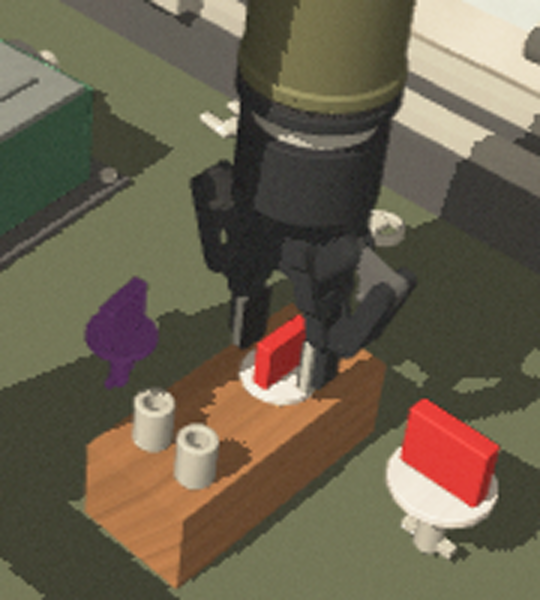

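The wing at (321,335) is centred between the open jaws. I'll close on it.

Request:
carry_out:
  series: "-1 -1 0 0;0 0 0 0;0 0 0 0;0 0 0 0;0 0 0 0;0 0 0 0"
  gripper: 0
  grip_force: 60

```text
t: 9.65
eef_pos: [0.5834, -0.1769, 0.0629]
orientation: [0.705, 0.709, 0.0, 0.0]
force: [-1.3, -1.3, 5.4]
grip_width: 0.0093
```

```bash
python3 - <<'E'
from h import *
s=stt()
p=camera("wrist");save(p,"w5")
E
```

```text
t 9.65 [ 583.4 -176.9   62.9] yaw 90.39 zdir [ 0.001 -0.001 -1.   ] F [-1.29 -1.25  5.36] T [-0.068  0.304  0.031] w 9.3 j [ 0.34  0.65 -0.14  1.75  0.13  0.75  1.71]
```

View pics/w5.png

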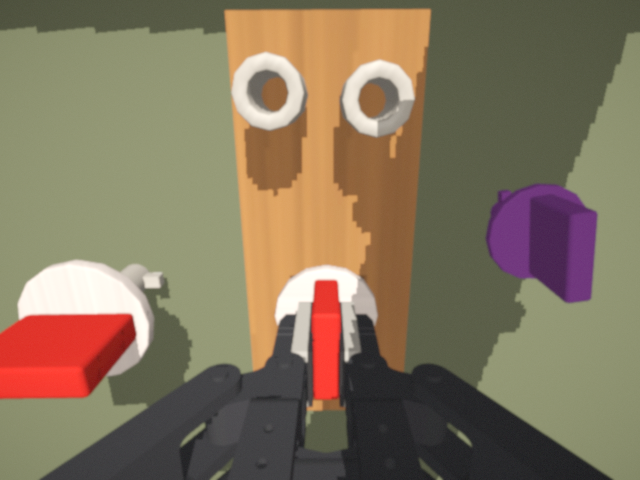

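Request:
carry_out:
  series: "0 0 -10 0;0 0 -30 0;0 0 -40 0;0 0 -40 0;0 0 0 -0.09;0 0 0 -0.088;0 0 0 0"

```text
t: 10.4
eef_pos: [0.583, -0.1765, 0.1829]
orientation: [0.638, 0.77, 0.0, 0.0]
force: [-0.4, -0.2, -0.7]
grip_width: 0.0091
```

```bash
python3 - <<'E'
from h import *
s=stt()
p=camera("side");save(p,"s6",(320,150,500,400),2.4)
E
```

```text
t 10.4 [ 583.  -176.5  182.9] yaw 100.68 zdir [ 0.  0. -1.] F [-0.37 -0.21 -0.72] T [ 0.003 -0.016 -0.031] w 9.1 j [ 0.39  0.52 -0.21  1.62  0.12  1.02  1.89]
```

View pics/s6.png

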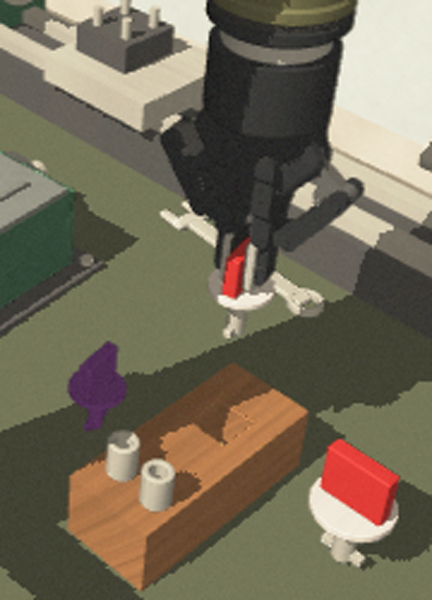

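Request:
carry_out:
  series: "41 13 0 0;41 13 0 0;41 13 0 0;41 13 0 0;41 13 0 0;41 13 0 0;41 14 5 0;40 14 5 0;0 0 0 0;0 0 0 0"

```text
t: 11.45
eef_pos: [0.6264, 0.166, 0.1715]
orientation: [0.638, 0.77, -0.001, -0.001]
force: [-0.9, -0.4, -0.3]
grip_width: 0.0089
```

```bash
python3 - <<'E'
from h import *
s=stt()
p=camera("wrist");W=cloud(p,s);np.save("w7.npy",W);np.savez("w7p.npz",**{k:p[k] for k in("pixels","range_z","K","mount")})
save(p,"w7");save(p,"w7z",(270,40,400,170),5)
q=camera("side");save(q,"s7",(200,100,460,330),3)
for d in landmark_of(p,"collar_top"):print(d["confidence"],d["location"],ray_z(p,d["location"],.109,s))
E
```

```text
t 11.45 [626.4 166.  171.5] yaw 100.66 zdir [-0.002 -0.    -1.   ] F [-0.94 -0.45 -0.27] T [-0.035 -0.007 -0.004] w 8.9 j [-0.16  0.59 -0.23  1.52  0.14  1.05  1.33]
```

View pics/w7.png

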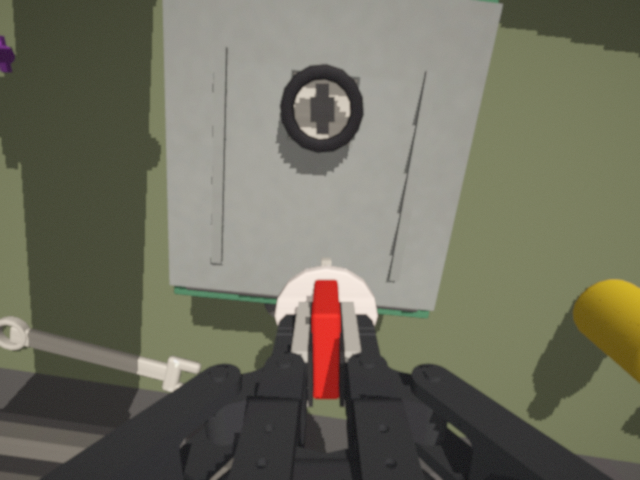

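View pics/s7.png

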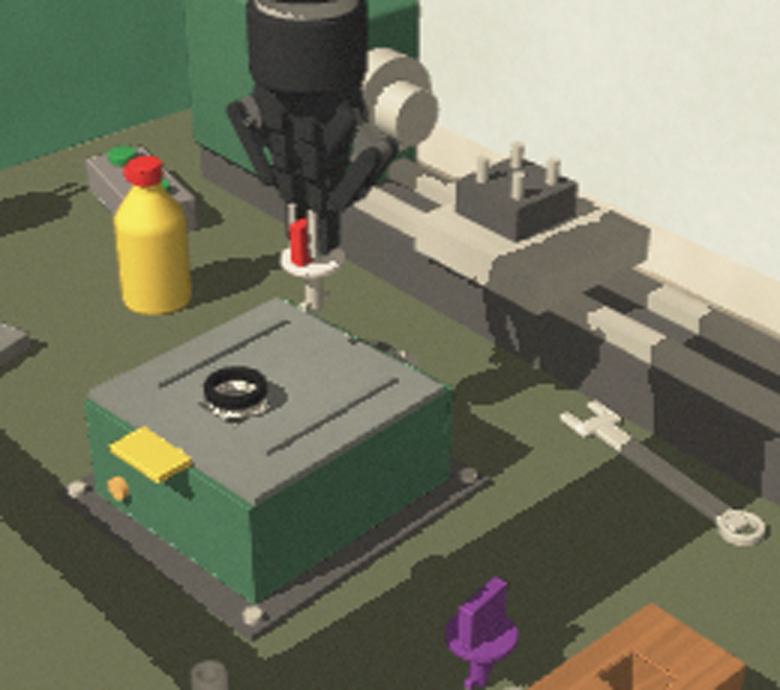

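The stud is held straight, with its wing at column 326. The slot in the collar at (322,108) appears nearly parallel to the tool y axis. Now I'll measure its centre in this pose.

```bash
python3 - <<'E'
from h import *
s=manip.observe();p=dict(np.load("w7p.npz"))
g=cv2.cvtColor(p["pixels"],cv2.COLOR_RGB2GRAY)
v,u=np.mgrid[:480,:640];r=np.hypot(u-322,v-108)
m=(g<100)&(r<27)
n,l,st,ce=cv2.connectedComponentsWithStats(m.astype(np.uint8));k=l[108,322];print(st[k],ce[k])
uv=np.argwhere(l==k)[:,::-1]
P=np.array([ray_z(p,q,.081,s)[:2] for q in uv])*1000
c=P.mean(0);w,V=np.linalg.eigh(np.cov((P-c).T));d=V[:,1];print("slot",c,np.degrees(np.arctan2(d[1],d[0]))%180,cv2.minAreaRect(P.astype(np.float32)))
dk=(g<75)&(r<48)&(r>29)
cs=max(cv2.findContours(dk.astype(np.uint8),cv2.RETR_EXTERNAL,cv2.CHAIN_APPROX_NONE)[0],key=len);el=cv2.fitEllipse(cs);e=ray_z(p,el[0],.109,s);print("ring",el,e)
# wing in this picture: top face centre by ray at its height
W=np.load("w7.npy")
hsv=cv2.cvtColor(p["pixels"],cv2.COLOR_RGB2HSV)
red=((hsv[...,0]<8)|(hsv[...,0]>172))&(hsv[...,1]>140)&(hsv[...,2]>60)&(np.abs(u-326)<30)&(v>260)
Q=W[red];zt=np.nanpercentile(Q[:,2],95);print("wing ztop",zt, "expect",s["eef_pos"][2]-.0469+.074)
uv=np.argwhere(red&(np.abs(W[...,2]-zt)<.003))[:,::-1]
P=np.array([ray_z(p,q,zt,s)[:2] for q in uv])*1000;print("wing",cv2.minAreaRect(P.astype(np.float32)),P.mean(0),s["eef_pos"])
print(rel([c[0]/1000,c[1]/1000,.17]),rel([*e[:2],.17]))
save(p,"w7z",(270,50,380,165),6)
E
```

```text
[310  84  25  50 873] [321.98281787 108.51546392]
slot [546.3176312  145.74154009] 11.289546271115455 ((546.5115356445312, 145.66552734375), (26.65978240966797, 13.22154426574707), 13.849842071533203)
ring ((321.23846435546875, 108.6465072631836), (81.3022689819336, 86.5713882446289), 2.1622862815856934) [0.54618305 0.14559112 0.109     ]
wing ztop 0.19840304346790721 expect 0.19927294761308695
wing ((626.2586059570312, 162.55178833007812), (36.023006439208984, 9.961811065673828), 10.44440746307373) [625.68906846 162.41024348] [0.62720756 0.16254764 0.17217295]
(array([ -1.9, -82.6,   2.2]), 'yaw tool x deg', np.float64(100.44)) (array([ -2. , -82.8,   2.2]), 'yaw tool x deg', np.float64(100.44))
```

View pics/w7z.png

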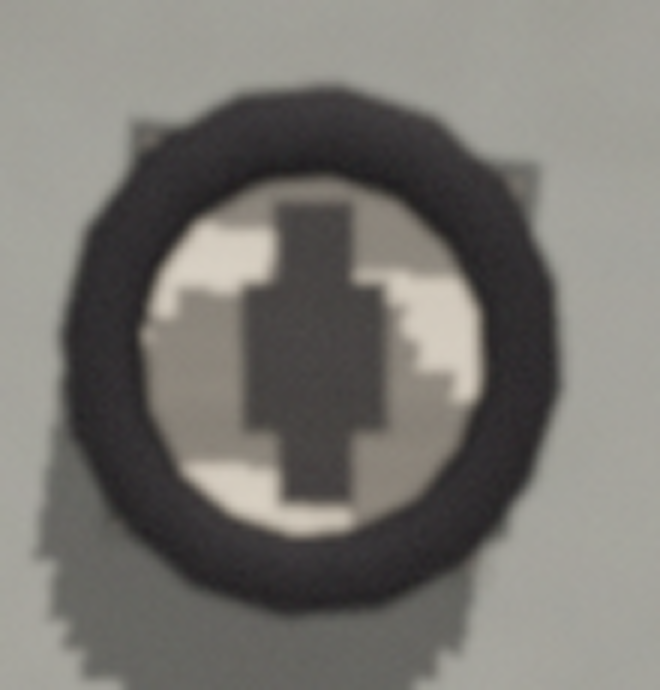

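```bash
python3 - <<'E'
from h import *
for i in range(3):
    s=stt(); camera("top")
s=stt();print(rel([.546,.149,s["eef_pos"][2]],s))
E
```

```text
t 11.6 [627.2 162.5 172.2] yaw 100.44 zdir [-0.    -0.001 -1.   ] F [-0.82  0.55 -0.09] T [-0.066 -0.063  0.006] w 8.7 j [-0.16  0.59 -0.22  1.52  0.14  1.05  1.33]
t 11.65 [627.3 162.5 172.3] yaw 100.44 zdir [-0.    -0.001 -1.   ] F [-0.35 -0.02 -0.46] T [-0.005  0.008  0.037] w 9.2 j [-0.16  0.59 -0.22  1.52  0.14  1.05  1.33]
t 11.7 [627.3 162.6 172.4] yaw 100.45 zdir [ 0.    -0.001 -1.   ] F [ 0.36 -0.43 -1.53] T [-0.014  0.005 -0.029] w 8.6 j [-0.16  0.59 -0.22  1.52  0.14  1.05  1.33]
t 11.75 [627.3 162.8 172.5] yaw 100.47 zdir [ 0. -0. -1.] F [-0.53 -0.25 -0.7 ] T [ 0.023 -0.047  0.03 ] w 9.0 j [-0.16  0.59 -0.22  1.52  0.14  1.05  1.33]
(array([  1.2, -82.5,  -0. ]), 'yaw tool x deg', np.float64(100.47))
```

Request:
carry_out:
  series: "0 -20 0 0;0 -25 0 0;0 -20 0 0;0 -12 0 0;0 -5 0 0;0 0 0 0;0 0 0 0;0 0 0 0;0 0 0 0;0 0 0 0;0 0 0 0;0 0 0 0"

```text
t: 12.95
eef_pos: [0.5465, 0.1493, 0.1722]
orientation: [0.639, 0.769, -0.0, -0.0]
force: [0.2, -0.5, -0.5]
grip_width: 0.0092
```

```bash
python3 - <<'E'
from h import *
s=stt();p=camera("wrist");save(p,"w8");s=stt();print(rel([.546,.149,.172],s))
q=camera("side");save(q,"s8",(230,130,330,250),6)
E
```

```text
t 12.95 [546.5 149.3 172.2] yaw 100.61 zdir [-0. -0. -1.] F [ 0.21 -0.51 -0.55] T [-0.    -0.005 -0.033] w 9.2 j [-0.15  0.47 -0.24  1.74  0.13  0.94  1.31]
t 13.0 [546.5 149.3 172.2] yaw 100.61 zdir [-0. -0. -1.] F [-0.19  0.08 -0.8 ] T [-0.04   0.021  0.021] w 8.7 j [-0.15  0.47 -0.24  1.74  0.13  0.94  1.31]
(array([-0.2, -0.6,  0.2]), 'yaw tool x deg', np.float64(100.61))
```

View pics/s8.png

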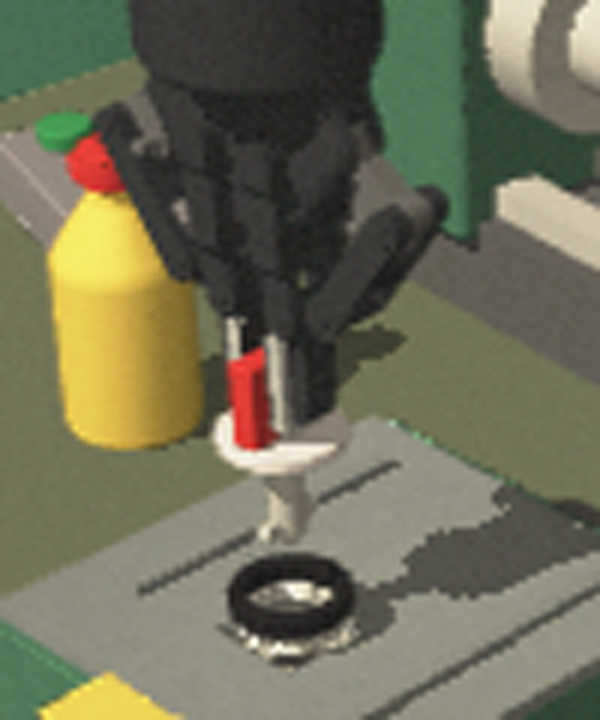

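View pics/w8.png

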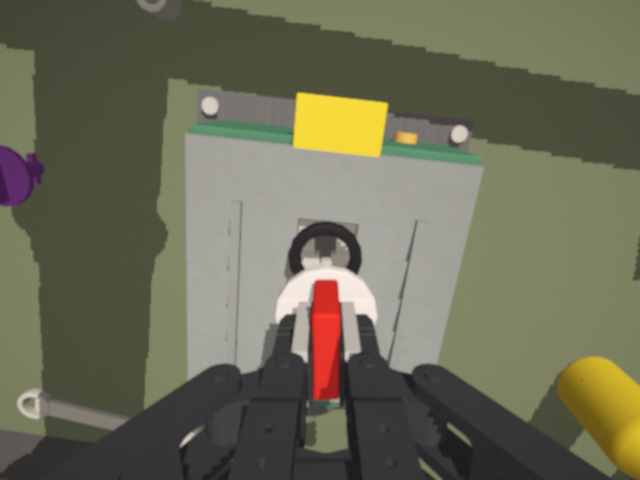

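The stud hangs centred over the collar. I'll lower it to just above the plate.

Request:
carry_out:
  series: "0 -0.5 12 0;0 0 14 0;0 0 10 0;0 0 6 0;0 0 0 0;0 0 3 0;0 0 0 0;0 0 0 0"

```text
t: 13.85
eef_pos: [0.5462, 0.1492, 0.1276]
orientation: [0.639, 0.769, 0.0, 0.0]
force: [-0.3, -0.1, -0.6]
grip_width: 0.0091
```

```bash
python3 - <<'E'
from h import *
s=stt()
E
```

```text
t 13.85 [546.2 149.2 127.6] yaw 100.61 zdir [ 0.001  0.    -1.   ] F [-0.26 -0.09 -0.56] T [ 0.011 -0.024  0.015] w 9.1 j [-0.16  0.52 -0.23  1.8   0.15  0.84  1.3 ]
```

Request:
carry_out:
  series: "0 0 1 0;0 0 1 0;0 0 1 0;0 0 1 0;0 0 0 0;0 0 0 0"

```text
t: 14.45
eef_pos: [0.546, 0.1492, 0.1232]
orientation: [0.639, 0.769, -0.0, -0.0]
force: [-0.4, 0.0, -2.2]
grip_width: 0.0088
```

Request:
carry_out:
  series: "0 0 1 0;0 0 1 0;0 0 1 0;0 0 0 0;0 0 0 0"

```text
t: 14.95
eef_pos: [0.5459, 0.1492, 0.1202]
orientation: [0.639, 0.769, -0.0, -0.0]
force: [-0.1, -0.0, 0.1]
grip_width: 0.0089
```

```bash
python3 - <<'E'
from h import *
s=stt()
E
```

```text
t 14.95 [545.9 149.2 120.2] yaw 100.62 zdir [-0. -0. -1.] F [-0.05 -0.03  0.09] T [0.031 0.024 0.034] w 8.9 j [-0.16  0.53 -0.22  1.81  0.15  0.82  1.29]
```

There is no force although the pin is already below the plate's top face, so it is in the slot. I'll push on against the spring in small steps.

Request:
carry_out:
  series: "0 0 1 0;0 0 1 0;0 0 1 0;0 0 1 0;0 0 0 0"

```text
t: 15.45
eef_pos: [0.546, 0.1492, 0.1162]
orientation: [0.639, 0.769, -0.0, -0.0]
force: [-0.3, 0.2, -0.7]
grip_width: 0.0086
```

Request:
carry_out:
  series: "0 0 1 0;0 0 1 0;0 0 1 0;0 0 1 0;0 0 0 0;0 0 0 0"

```text
t: 16.05
eef_pos: [0.546, 0.1492, 0.1124]
orientation: [0.639, 0.769, 0.0, 0.0]
force: [-0.0, -0.2, 2.5]
grip_width: 0.0087
```

```bash
python3 - <<'E'
from h import *
s=stt()
E
```

```text
t 16.05 [546.  149.2 112.4] yaw 100.61 zdir [ 0. -0. -1.] F [-0.04 -0.21  2.46] T [-0.08   0.194 -0.016] w 8.7 j [-0.17  0.54 -0.22  1.82  0.16  0.8   1.29]
```

The force builds as the spring rate predicts: about 3.2 N at 3.5 mm. I'll continue into the turning depth.

Request:
carry_out:
  series: "0 0 1 0;0 0 1 0;0 0 1 0;0 0 1 0;0 0 1 0;0 0 1 0;0 0 0 0;0 0 0 0"

```text
t: 16.85
eef_pos: [0.5461, 0.1492, 0.1067]
orientation: [0.639, 0.769, 0.0, 0.0]
force: [-1.8, -1.3, 8.7]
grip_width: 0.0091
```

```bash
python3 - <<'E'
from h import *
s=stt();s=stt()
p=camera("wrist");save(p,"w9");q=camera("side");save(q,"s9",(230,130,330,250),6);stt()
E
```

```text
t 16.85 [546.1 149.2 106.7] yaw 100.61 zdir [ 0.  0. -1.] F [-1.75 -1.32  8.71] T [-0.189  0.495 -0.029] w 9.1 j [-0.17  0.55 -0.22  1.82  0.16  0.79  1.29]
t 16.85 [546.1 149.2 106.7] yaw 100.61 zdir [ 0.  0. -1.] F [-1.75 -1.32  8.71] T [-0.189  0.495 -0.029] w 9.1 j [-0.17  0.55 -0.22  1.82  0.16  0.79  1.29]
t 16.95 [546.1 149.2 106.7] yaw 100.61 zdir [ 0.  0. -1.] F [-2.35 -0.97  8.33] T [-0.209  0.522  0.016] w 8.9 j [-0.17  0.55 -0.22  1.82  0.16  0.79  1.29]
```

View pics/s9.png

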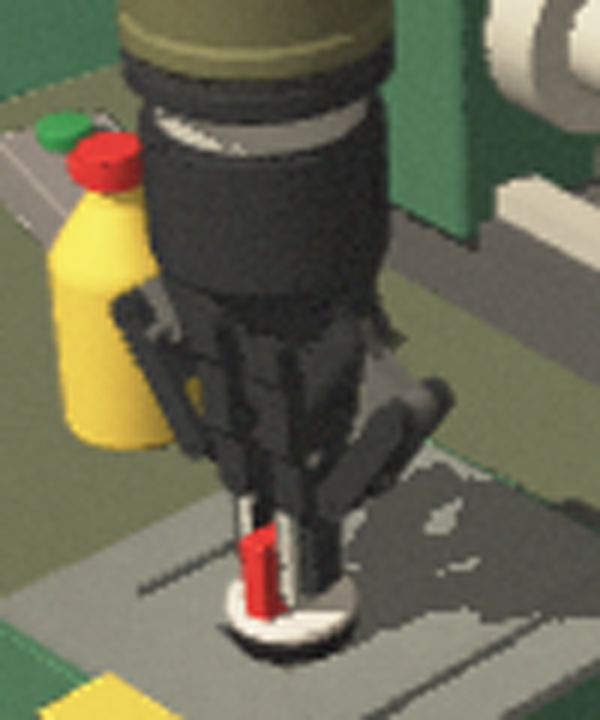

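Depth and force are right, with about 9 N net and the collar sunk. Positive turn is clockwise from above. I'll start the turn and check early.

Request:
carry_out:
  series: "0 0 0 0.1;0 0 0 0.1;0 0 0 0.1;0 0 0 0"

```text
t: 17.35
eef_pos: [0.5469, 0.1493, 0.107]
orientation: [0.748, 0.664, 0.001, 0.001]
force: [0.1, -0.5, 7.8]
grip_width: 0.0087
```

```bash
python3 - <<'E'
from h import *
stt()
E
```

```text
t 17.35 [546.9 149.3 107. ] yaw 83.22 zdir [ 0.002  0.    -1.   ] F [ 0.1  -0.52  7.8 ] T [-0.171  0.137 -0.14 ] w 8.7 j [-0.22  0.54 -0.13  1.82  0.1   0.78  1.05]
```

Request:
carry_out:
  series: "0 0 0 0.1;0 0 0 0.1;0 0 0 0.1;0 0 0 0.1;0 0 0 0.1;0 0 0 0.1;0 0 0 0"

```text
t: 18.05
eef_pos: [0.5471, 0.1494, 0.107]
orientation: [0.91, 0.414, 0.001, 0.0]
force: [0.2, 0.6, 7.3]
grip_width: 0.009
```

```bash
python3 - <<'E'
from h import *
stt()
E
```

```text
t 18.05 [547.1 149.4 107. ] yaw 48.85 zdir [ 0.002  0.    -1.   ] F [0.16 0.6  7.3 ] T [-0.17   0.094 -0.106] w 9.0 j [-0.34  0.54  0.04  1.82 -0.03  0.77  0.57]
```

Request:
carry_out:
  series: "0 0 0 0.11;0 0 0 0.11;0 0 0 0.11;0 0 0 0.11;0 0 0 0.11;0 0 0 0.11;0 0 0 0;0 0 0 0"

```text
t: 18.85
eef_pos: [0.5469, 0.1493, 0.107]
orientation: [0.995, 0.098, 0.001, 0.0]
force: [-1.3, 0.2, 8.1]
grip_width: 0.0094
```

```bash
python3 - <<'E'
from h import *
stt()
p=camera("wrist");save(p,"w10")
E
```

```text
t 18.85 [546.9 149.3 107. ] yaw 11.21 zdir [ 0.002  0.    -1.   ] F [-1.34  0.24  8.06] T [-0.123  0.177 -0.078] w 9.4 j [-0.46  0.55  0.24  1.83 -0.18  0.78  0.06]
```

View pics/w10.png

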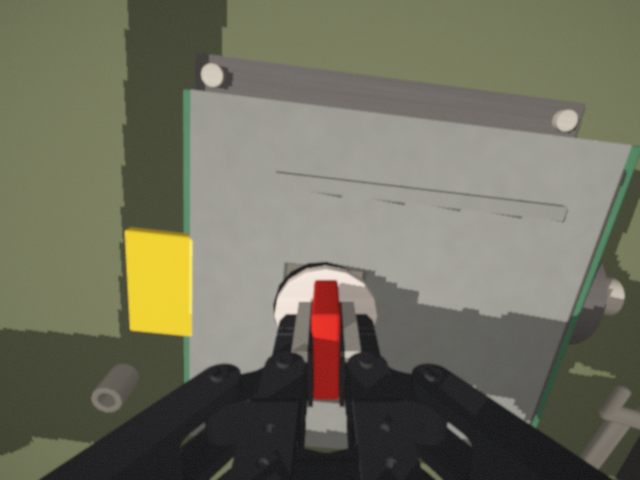

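The stud has turned 90° with the gripper: yaw went from 100.6° to 11.2°, and the stop was not reached. I'll ease up to let the spring seat it in the groove.

Request:
carry_out:
  series: "0 0 -1 0;0 0 -1 0;0 0 -1 0;0 0 -0.5 0;0 0 0 0;0 0 0 0"

```text
t: 19.5
eef_pos: [0.5469, 0.1493, 0.1101]
orientation: [0.995, 0.098, 0.001, -0.0]
force: [1.4, 0.6, 5.7]
grip_width: 0.0092
```

Request:
carry_out:
  series: "0 0 -0.5 0;0 0 -0.5 0;0 0 0 0;0 0 0 0"

```text
t: 19.9
eef_pos: [0.5466, 0.1493, 0.1109]
orientation: [0.995, 0.098, 0.001, -0.0]
force: [3.4, 0.6, 4.0]
grip_width: 0.0089
```

```bash
python3 - <<'E'
from h import *
stt()
E
```

```text
t 19.9 [546.6 149.3 110.9] yaw 11.23 zdir [ 0.001  0.    -1.   ] F [3.4  0.59 3.99] T [ 0.028 -0.797 -0.04 ] w 8.9 j [-0.46  0.55  0.24  1.82 -0.17  0.79  0.06]
```

The stud is above the 18 mm depth, so the pin is seating in the groove. I'll ease up another 1 mm and let go.

Request:
carry_out:
  series: "0 0 -0.5 0;0 0 -0.5 0;0 0 0 0;0 0 0 0"

```text
t: 20.3
eef_pos: [0.5459, 0.1492, 0.1117]
orientation: [0.995, 0.098, -0.0, 0.0]
force: [3.5, 0.3, 3.7]
grip_width: 0.0087
```

```bash
python3 - <<'E'
from h import *
stt()
E
```

```text
t 20.3 [545.9 149.2 111.7] yaw 11.23 zdir [-0. -0. -1.] F [3.53 0.27 3.68] T [ 0.044 -0.651 -0.029] w 8.7 j [-0.46  0.55  0.24  1.82 -0.17  0.79  0.06]
```

Request:
carry_out:
  series: "0 0 0 0;0 0 0 0;0 0 0 0;0 0 0 0;0 0 0 0"
  gripper: 35

```text
t: 20.8
eef_pos: [0.5457, 0.1492, 0.1116]
orientation: [0.995, 0.098, -0.0, 0.0]
force: [-0.1, -0.2, -0.0]
grip_width: 0.0354
```

```bash
python3 - <<'E'
from h import *
stt();p=camera("wrist");save(p,"w11")
E
```

```text
t 20.8 [545.7 149.2 111.6] yaw 11.23 zdir [-0.001 -0.    -1.   ] F [-0.08 -0.17 -0.04] T [0.035 0.09  0.002] w 35.4 j [-0.46  0.55  0.24  1.82 -0.17  0.79  0.06]
```

View pics/w11.png

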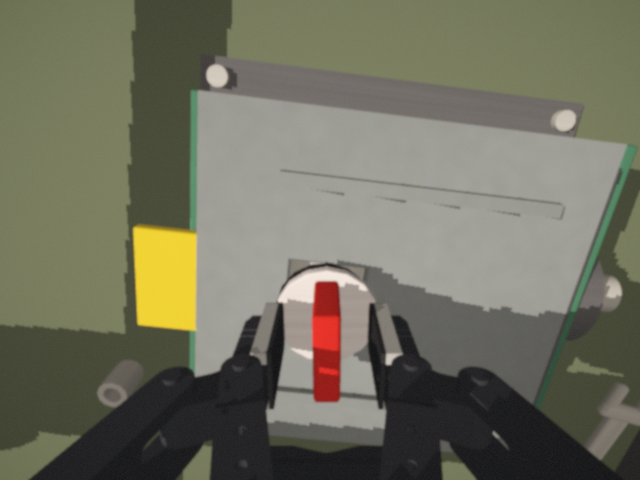

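The gripper is open and clear of the wing, which shows at (326,340). I'll retreat upward and inspect the stud.

Request:
carry_out:
  series: "0 0 -15 0;0 0 -25 0;0 0 -40 0;0 0 -40 0;0 42 0 0;0 42 0 0;0 0 0 0;0 0 0 0;0 0 0 0;0 0 0 0;0 0 0 0"

```text
t: 21.95
eef_pos: [0.5621, 0.068, 0.2316]
orientation: [0.995, 0.099, -0.0, -0.0]
force: [0.0, -0.4, 0.0]
grip_width: 0.0349
```

```bash
python3 - <<'E'
from h import *
s=stt();p=camera("wrist");W=cloud(p,s);save(p,"w12")
q=camera("side");save(q,"s12",(200,130,460,400),2.3)
t=camera("top");Wt=cloud(t)
hsv=cv2.cvtColor(p["pixels"],cv2.COLOR_RGB2HSV);v,u=np.mgrid[:480,:640]
red=((hsv[...,0]<8)|(hsv[...,0]>172))&(hsv[...,1]>140)&(hsv[...,2]>60)
n,l,st,ce=cv2.connectedComponentsWithStats(red.astype(np.uint8))
for k in range(1,n):
  if st[k,4]>100:
    P=W[l==k];zt=np.nanpercentile(P[:,2],90);Q=P[P[:,2]>zt-.004]
    print(ce[k],zt,cv2.minAreaRect((Q[:,:2]*1000).astype(np.float32)))
c=(np.hypot(W[...,0]-.5455,W[...,1]-.149)<.021)&(np.hypot(W[...,0]-.5455,W[...,1]-.149)>.008)&(W[...,2]<.125)
print("flange z med (expect 110)",np.nanmedian(W[c][:,2]),"cover z",np.nanmedian(W[(np.abs(W[...,0]-.6)<.02)&(np.abs(W[...,1]-.2)<.02)][:,2]),"cover near front",np.nanmedian(Wt[(np.abs(Wt[...,0]-.50)<.01)&(np.abs(Wt[...,1]-.19)<.02)][:,2]))
E
```

```text
t 21.95 [562.1  68.  231.6] yaw 11.34 zdir [-0.  0. -1.] F [ 0.01 -0.38  0.01] T [ 0.022 -0.026  0.029] w 34.9 j [-0.35  0.42  0.29  1.66 -0.13  1.07  0.17]
[325.98739496 108.63130252] 0.13981971513325558 ((546.8779296875, 150.20236206054688), (8.22118091583252, 34.186222076416016), 11.136945724487305)
flange z med (expect 110) 0.10897771215720353 cover z 0.0902173342021726 cover near front 0.09032568568618471
```

View pics/w12.png

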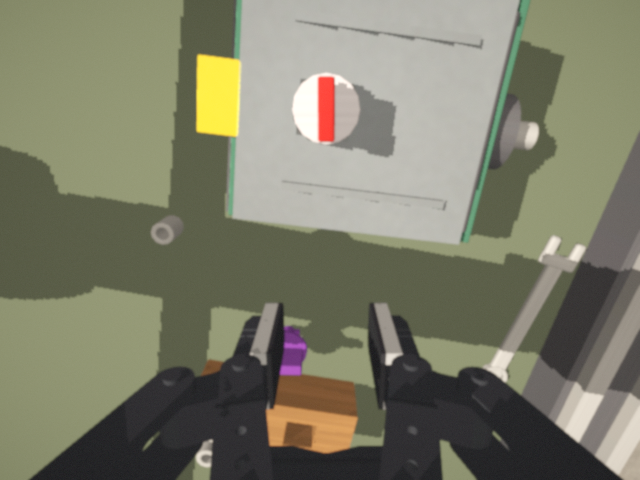

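View pics/s12.png

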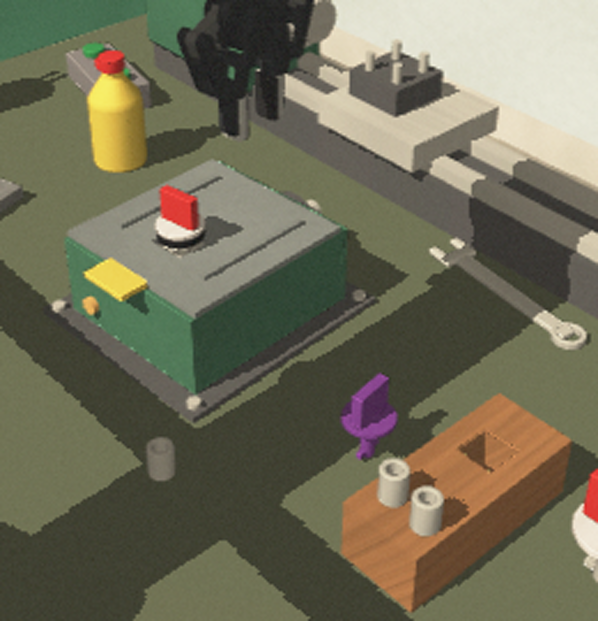

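The wing top measures 139.8 mm against an expected 140.0 mm for locked. The wing's yaw is 101.1°, which is the slot angle plus 90°. The cover is shut, the gripper is clear, and the other things in view haven't moved. Handing in.

```bash
python3 -c "
from h import *
print(manip.close_job())"
```

```text
the job is handed in; nothing more can be done
None
```

The cover is shut and locked by the stud, and the job is handed in at about 22 s of the 72 s allowed.

- **Cover:** I pushed it shut by its yellow tab. The tab stopped at z = 91 mm with about 7 N on it.
- **Stud:** I took the smaller red-winged stud from the stand. The wrist camera showed the slot through the collar at about 10.6° in world terms. The stud slipped in at that angle without resistance, so no searching by feel was needed. I pressed it in against the spring with about 9 N, turned it 90° clockwise, eased it up into the groove and let go.

**Last checks:**
- The wing top is at 139.8 mm, against 140 mm expected when locked.
- The wing's yaw is 101°, which is the slot angle plus 90°.
- The cover top is at about 90 mm against a nominal 91 mm. The camera had been reading heights about 1 mm low throughout.
- The gripper is open, well clear of everything and feels no contact force.
- The other things in the last pictures were where they started. The brush was out of view there, but the arm never worked near it.

The side load of about 3.5 N seen just before letting go went to zero on release. None of the checks failed.

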